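# Open the bead case and point out the long bead

### The arm

A 6-joint arm with a two-finger parallel gripper is mounted at the origin on the work surface. World frame = base frame: x ahead of the robot, y to its left, z up, the work surface at z = 0. Lengths are in mm, angles in degrees, forces in N, time in s.
With the tool pointing down it reaches from about 350 to 975 mm from the base axis. Payload 7.1 kg.
Tool frame: the origin (TCP) lies between the finger pads, 19 mm behind the fingertips; this is the grasp point; z points along the fingers, y is the line along which they close (so a half turn about z gives the same grasp; the last joint's range is limited). The gripper opens to 88 mm and grips with 3 to 60 N. Pads are 20 mm wide; open, the fingers measure 115 mm over their backs; the gripper's body (75 mm by 178 mm) begins 61 mm behind the grasp point.
Start: joints at [64.057, 24.242, 93.386, -0, 62.372, -1.089], TCP at [262.669, 567.107, 241.375] pointing down, gripper open.
Joint ranges: [-172.04, 172.04], [-51.8, 120.97], [4.93, 147.93], [-75.15, 255.16], [6.16, 154.13], [-145.62, 145.62]. Speed limits (degrees/s): [136.94, 136.94, 172.46, 180, 180, 180].

### API

Orientations are given as [roll, pitch, yaw] about the fixed x, y, z axes, in that order (R = Rz(yaw) Ry(pitch) Rx(roll)).
In Python, from cell import r, camera, calibration, ticket gives the robot as it stands.
- The arm moves only by the tool apply_moves, never from a script. Its argument "plan" is a list of rows, each an object of numbers: "tx", "ty", "tz": the shift along the tool's x, y, z each as a share of 0.5 m, from -1 to 1; "roll": the turn about the tool's z as a share of pi/4 rad, from -1 to 1. A call has 1 to 10 rows; each row is the pose to reach, as a shift and turn from the pose commanded when the call began, along the tool's axes at that moment; what a row does not reach only later rows make up. A row lasts 1/12 s, in which the tool goes at most 41.7 mm and 7.16 degrees, less where a joint would pass 70% of its speed; a pose out of reach is approached as far as the arm can. A call with a number of a shift or a turn outside -1 to 1 is refused whole. A call with a gripper value outside its range is refused whole. "hand" is the finger opening in mm, from 0 to 87.8, set as the call begins (left out, the last holds). The fingers move at their own pace and stop on an object; "force" is the grip in N (left out, the last holds). Time passes only in rows, so rows that repeat a pose let the fingers close. It gives the time, the measured TCP pose, the force, the opening and the grip force at its end, in the units of the state.
- r.observe(): the state, without advancing time (a new reading comes with each control period).
- camera(name): name is "scene" or "top" or "wrist"; returns the picture (480x640x3 uint8, red, green, blue); there is no depth.
- calibration(name): a dict with "vertical_fov" (degrees; the focal length in pixels is half the picture's height over the tangent of half this angle, whatever the lens; pixels are square), "cx", "cy" (the principal point, pixels), "R" (3x3) and "t" (3): a world point X has camera coordinates R X + t. Camera axes: x right, y down, z forward; pixel columns grow to the right and rows downward; lengths in mm; the calibration is good to about 2 mm. A picture is of the moment at which its call begins: read the wrist's pose just before it. calibration takes no time and is no camera call; for the wrist camera it gives the pose at the moment of the call.
- ticket.finish_job(): hands the job in; it is judged then, once.
The state is a dict: "t": time; "joint_positions": joint angles; "qvel": joint speeds; "joint_torque": joint torques, N m; "eef_pos": TCP position; "ee_rot": TCP orientation; "contact_force": force on the tool from outside, world axes, zero at the start; "torque": the same for the moment, N m; "finger_gap": opening from 0.0 (shut) to 1.0 (fully open); "grasp_force": force on a finger pad.
Only numpy, scipy, OpenCV 4.12 (cv2) and the standard library are available. Lean on these libraries where they do the work, as an engineer would, in place of code of your own. Each camera call takes 0.05 s, during which the arm holds its last target. There are 200 camera calls.

### The job

A customer wants to see the long bead: push the sliding cover of the wooden bead case away from the robot until it is fully open. Then point straight down at the long bar-shaped bead, with the fingertips two or three centimetres above its middle, stay there for two seconds and finish still pointing at it. Touch none of the beads, pick nothing up, and leave the things around the case where they stand.

Things in the scene. Friction and masses are not known exactly. Their poses are not given: they have to be found in the camera images.
- bead_case: Low pale wooden case fixed to the bench, 190 (x) by 200 (y) by 34 mm high, open on top. Origin: centre of its underside; x axis away from the robot (yaw within 0.35 rad). The near part holds three compartments, the far part is an empty well.
- wells (a point): Middle of the floor of the central compartment, at case x -50, y 0, z 6 mm. Three equal compartments lie side by side along case y (pitch 65 mm, two outer centres within 1 mm of y -65 and +65 mm), each about 78 (x) by 58 (y) mm inside, with walls up to 34 mm above the bench. One bead lies in each.
- cover (a joint): Slide of the cover along the case's x axis, m: 0 shut over the compartments, 0.090 fully open over the empty far part (end stop). It starts shut or up to 0.025 open. It takes about 1.5 N to slide and stays where it is left.
- cover_stop (a point): Middle of the upright near face (it looks to case -x) of the wedge-shaped thumb stop, 90 mm wide along y, 20 mm high, sloping down to its far side, on the cover: a plywood plate 92 (x) by 200 (y) by 6 mm, top 40.5 mm above the bench. The point is 10 mm above the plate's top, at case x -70 mm + joint value, y 0, z 50.5 mm.
- long_bead: Long bar-shaped blue glass bead, 42 mm long (its x axis) by 15 by 15 mm, lying loose in any one of the three compartments. Origin: centre of its underside, z up; its top is 15 mm above. Hidden wholly or mostly by the cover at the start.
- round_bead: Round bead of the same blue glass, diameter 26 mm, 20 mm high, in another compartment. Origin: centre of its underside.
- ring_bead: Flat ring-shaped bead of the same blue glass, outside diameter 32 mm, hole 12 mm, 9 mm high, in another compartment. Origin: centre of its underside.
- cone: Black display cone, foot diameter 52 mm, with a white bead on its tip, 84 mm high in all; loose, beside the case. Origin: centre of its underside.
- jar: Small amber jar with a steel cap, diameter 52 mm, 75 mm high; loose, on the other side of the case. Origin: centre of its underside.
- marver: Dark flat shaping block, 50 by 80 by 14 mm; loose, beyond the case. Origin: centre of its underside.

How it is judged (in metres and radians):
On the way, in this order (a step that is already met when the one before it is completed fails the run):
1. the cover is pushed fully open (value of joint cover above 0.08 m), for 0.2 s.
2. the tool points down at the long bead from just above it and stays (horizontal distance between the grasp point and long_bead below 0.016 m and z of the grasp point in the frame of long_bead between 0.03 and 0.085 m and (angle between the grasp point's own z axis and vertical below 0.5 rad or angle between the grasp point's own z axis and vertical above 2.64 rad)), for 1.8 s.
At the end, for the whole second after the job is handed in: The cover is open by more than 80 of its 90 mm; after 1.8 s of dwelling the tool still points down (within 0.5 rad) at the long bead: TCP within 16 mm of its middle horizontally, 30 to 85 mm above its underside (fingertips up to about 50 mm above its top); no bead has moved 6 mm (all of step 2 and value of joint cover above 0.08 m and distance of each of long_bead, round_bead, ring_bead from where it was at the start of the episode below 0.006 m); the robot touches nothing.
It fails at once if a bead is touched (contact force between any of the fingers, the arm and long_bead above 0.3 N or contact force between any of the fingers, the arm and round_bead above 0.3 N or contact force between any of the fingers, the arm and ring_bead above 0.3 N).
It fails at once if a bead is moved or lifted by 6 mm or more (distance of any of long_bead, round_bead, ring_bead from where it was at the start of the episode above 0.006 m).
It fails at once if the cone, the jar or the block is moved by more than 15 mm or knocked over (distance of any of cone, jar, marver from where it was at the start of the episode above 0.015 m or angle between any of cone, jar, marver's own z axis and vertical above 0.4 rad).
It also fails if it takes over 42 s, if anything falls off the work surface, if the arm or the gripper's body presses on something with over 40 N, if the wrist force passes 120 N, or if a joint passes its speed limit or range.

## Working session

There is one attempt and no reset: what is moved stays moved. The work goes in short steps, Python scripts to look and compute and a tool call to move; the robot and the scene stay as the last step left them, time stands still between calls to the robot, and variables do not carry over. Pictures are saved under pics/ and viewed, at most 10 in all, crops included, and the job is handed in when it is done.

Besides the shell and the picture viewer there is one more tool, called after "Call:" in YAML: its name, and indented under it one key for each argument. apply_moves: Moves the arm, as the interface text tells. Shift numbers are shares of 0.5 m and turn numbers shares of pi/4 rad, none past 1 either way. Its arguments: {"type":"object","properties":{"plan":{"type":"array","items":{"type":"object","properties":{"tx":{"type":"number"},"ty":{"type":"number"},"tz":{"type":"number"},"roll":{"type":"number"}}}},"hand":{"type":"number"},"force":{"type":"number"}},"required":["plan"]}

```bash
mkdir -p pics; cat > h.py <<'E'
import numpy as np, cv2
from cell import r, camera, calibration, ticket
def ray(c,u,v):
    f=240/np.tan(np.radians(c["vertical_fov"])/2); R=np.array(c["R"]); t=np.array(c["t"])
    return -R.T@t, R.T@np.array([(u-c["cx"])/f,(v-c["cy"])/f,1])
def on(c,u,v,z):
    o,d=ray(c,u,v); return o+d*(z-o[2])/d[2]
def proj(c,X):
    f=240/np.tan(np.radians(c["vertical_fov"])/2); p=np.array(c["R"])@np.array(X)+np.array(c["t"])
    return np.array([c["cx"]+f*p[0]/p[2], c["cy"]+f*p[1]/p[2]])
def save(n,im): cv2.imwrite("pics/"+n,im[...,::-1])
E
python3 - <<'E'
from h import *
s=r.observe(); print(s["t"],s["eef_pos"],s["ee_rot"],s["contact_force"])
for n in("top","scene"):
    c=calibration(n); im=camera(n); save(n+"1.png",im); np.save(n+"1.npy",im); print(n,c)
E
```

```text
0.0 [262.46680175 566.65870814 240.63590967] [-1.79915452e+02  1.77748541e-04  1.55145915e+02] [-0.72114504 -1.23441868 -0.13056127]
top {'vertical_fov': 49.88799427163086, 'cx': 318.73468156365635, 'cy': 244.96781462188136, 'R': array([[-0.00512332, -0.99997995, -0.00372277],
       [-0.9719608 ,  0.0058549 , -0.23507005],
       [ 0.23508713,  0.00241404, -0.9719713 ]]), 't': array([ 43.61027205, 627.31530088, 922.07909047])}
scene {'vertical_fov': 55.430544428192455, 'cx': 325.5416835763733, 'cy': 248.57088933692174, 'R': array([[ 0.08470767,  0.99638696, -0.00613527],
       [ 0.71532739, -0.06509754, -0.6957507 ],
       [-0.69363632,  0.05454669, -0.71825714]]), 't': array([ -82.64801887, -401.49146042, 1185.65872256])}
```

View pics/top1.png

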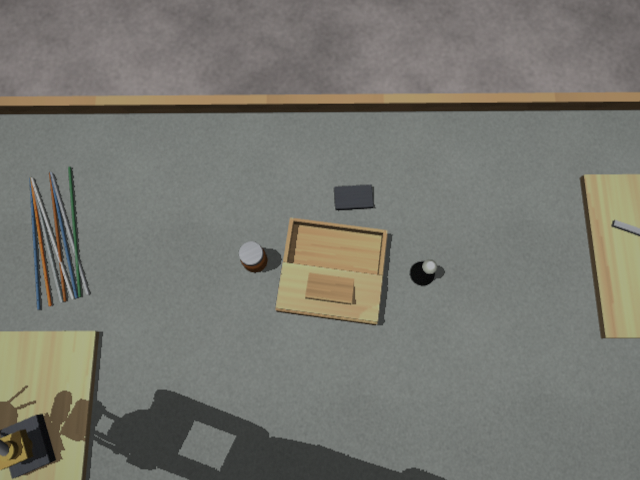

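View pics/scene1.png

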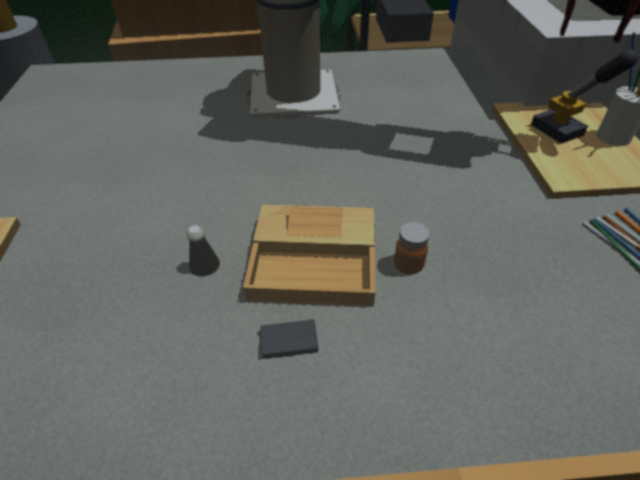

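The top view shows the case at columns 277–387, rows 219–324. The cover is over the near half with its stop at about (330,288). The jar is at (253,257), the cone at (424,272) and the block at (354,197). I'll enlarge the case next.

```bash
python3 - <<'E'
from h import *
im=np.load("top1.npy"); c=calibration("top")
cr=cv2.resize(im[212:332,265:425],None,fx=5,fy=5,interpolation=cv2.INTER_CUBIC); save("crop1.png",cr)
P={}
for k,(u,v,z) in dict(FL=(291,219,34),FR=(387,230,34),NL=(277,309,40.5),NR=(378,321,40.5),stopNL=(306,299,40.5),stopNR=(351.5,303.5,40.5)).items(): print(k,on(c,u,v,z).round(1))
print("jar cap",on(c,252,251,75).round(),"cone tip",on(c,430,267,78).round())
E
```

```text
FL [692.2  96.5  34. ]
FR [667.8 -98.3  34. ]
NL [508.4 121.9  40.5]
NR [484.1 -73.5  40.5]
stopNL [527.5  65.6  40.5]
stopNR [518.2 -23.   40.5]
jar cap [616. 169.  75.] cone tip [ 582. -172.   78.]
```

View pics/crop1.png

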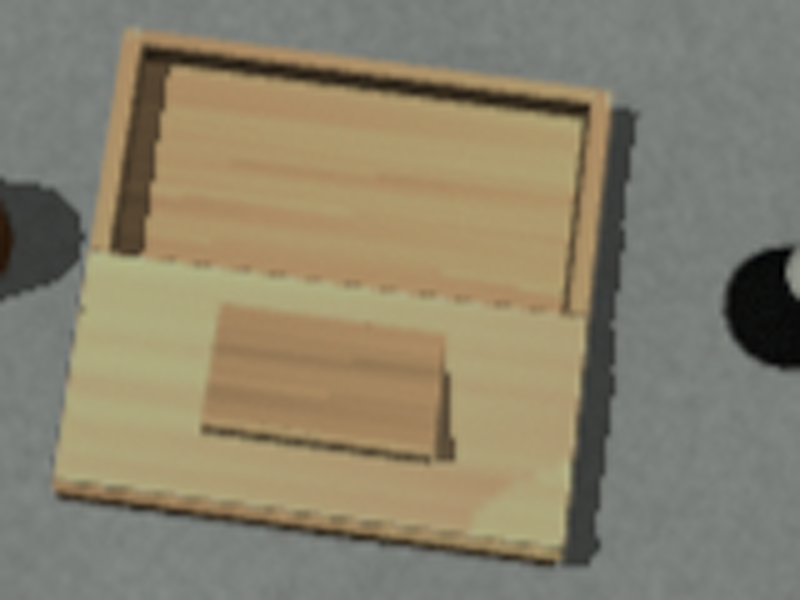

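The crop gives usable corners. Case far edge: (124,30)–(611,92). Plate: (54,488), (562,548), (586,316), (88,253). Stop top near edge: (203,427)–(433,457).

```bash
python3 - <<'E'
from h import *
c=calibration("top")
q=lambda U,V,z: on(c,(U+.5)/5-.5+265,(V+.5)/5-.5+212,z)[:2]
FL,FR=q(124,30,34),q(611,92,34)
NL,NR,PR,PL=q(54,488,40.5),q(562,548,40.5),q(586,316,40.5),q(88,253,40.5)
sl,sr=q(203,427,60.5),q(433,457,60.5)
yaw=lambda a,b: np.degrees(np.arctan2(-(a-b)[0],(a-b)[1]))
print("yaws",yaw(FL,FR),yaw(NL,NR),yaw(PL,PR),yaw(sl,sr), np.degrees(np.arctan2(*((PL-NL)[::-1]))),np.degrees(np.arctan2(*((PR-NR)[::-1]))))
for a,b in((FL,FR),(NL,NR),(PL,PR),(sl,sr)): print((a+b)/2,np.linalg.norm(a-b))
y=np.radians(np.mean([yaw(FL,FR),yaw(NL,NR),yaw(PL,PR)]))
ex=np.array([np.cos(y),np.sin(y)])
C1=(FL+FR)/2-95*ex
print("yaw",np.degrees(y),"centre",C1,"stop caseX",((sl+sr)/2-C1)@ex,"plate near",((NL+NR)/2-C1)@ex,"far",((PL+PR)/2-C1)@ex)
s=r.observe();print(s["eef_pos"],s["ee_rot"])
E
```

```text
yaws -7.8992304440935435 -7.027651006107252 -7.676106213514264 -7.778955206128845 -7.427873063133672 -7.736404137049289
[681.52290615   0.94056929] 199.55433133000065
[495.8701535   26.76494777] 198.05080192527421
[587.84328052  14.5253387 ] 198.5414266374443
[522.71011207  22.68426038] 88.61869069855038
yaw -7.5343292212383535 centre [587.34309077  13.39698837] stop caseX -65.29271740552231 plate near -92.4360131412166 far 0.34792182634101915
[262.46356283 566.6988947  240.7104368 ] [-1.79922428e+02 -1.36879135e-03  1.55146689e+02]
```

Call:
apply_moves:
  plan:
    - {"tx": -0.864, "ty": -0.79, "tz": 0.2, "roll": -0.38}
    - {"tx": -0.864, "ty": -0.79, "tz": 0.2, "roll": -0.38}
    - {"tx": -0.864, "ty": -0.79, "tz": 0.2, "roll": -0.38}
    - {"tx": -0.864, "ty": -0.79, "tz": 0.2, "roll": -0.38}
    - {"tx": -0.864, "ty": -0.79, "tz": 0.2, "roll": -0.38}
    - {"tx": -0.864, "ty": -0.79, "tz": 0.2, "roll": -0.38}
    - {"tx": -0.864, "ty": -0.79, "tz": 0.2, "roll": -0.38}
    - {"tx": -0.864, "ty": -0.79, "tz": 0.2, "roll": -0.38}
    - {"tx": -0.864, "ty": -0.79, "tz": 0.2, "roll": -0.38}
    - {"tx": -0.864, "ty": -0.79, "tz": 0.2, "roll": -0.38}
  hand: 0
  force: 5

```text
t: 0.93
eef_pos: [421.4, 186.3, 170.9]
ee_rot: [-180.0, -0.0, 172.3]
contact_force: [0.6, 0.3, -0.1]
finger_gap: 0.28
grasp_force: 0.0
```

Call:
apply_moves:
  plan:
    - {"tx": -0.176, "ty": -0.298, "tz": 0.1}
    - {"tx": -0.176, "ty": -0.298, "tz": 0.1}
    - {"tx": -0.176, "ty": -0.298, "tz": 0.1}
    - {"tx": -0.176, "ty": -0.298, "tz": 0.1}
    - {"tx": -0.176, "ty": -0.298, "tz": 0.1}
    - {"tx": -0.176, "ty": -0.298, "tz": 0.1}
    - {"tx": -0.176, "ty": -0.298, "tz": 0.1}
    - {"tx": -0.176, "ty": -0.298, "tz": 0.1}

```text
schema error: expected keys tx, ty, tz, roll
```

```bash
cat >> h.py <<'E'
YAW=np.radians(-7.6); C=np.array([587.5,13.5])
EX=np.array([np.cos(YAW),np.sin(YAW)]); EY=np.array([-EX[1],EX[0]])
def case(p): d=np.array(p[:2])-C; return d@EX,d@EY
def to(x,y,z):
    """shares for a shift from the measured pose to case x,y and world z"""
    s=r.observe(); p=np.array(s["eef_pos"]); a=np.radians(s["ee_rot"][2])
    d=np.append(C+x*EX+y*EY,z)-p
    return np.round(np.array([d[0]*np.cos(a)+d[1]*np.sin(a), d[0]*np.sin(a)-d[1]*np.cos(a), -d[2]])/500,4)
E
python3 - <<'E'
from h import *
s=r.observe(); print(s["t"],s["eef_pos"],s["ee_rot"],s["contact_force"],s["finger_gap"],case(s["eef_pos"]))
print(to(-100,0,66),to(9,0,66))
im=camera("wrist"); save("wrist1.png",im)
E
```

```text
0.9333 [421.39838835 186.31302255 170.87303089] [-1.79996933e+02 -3.03396625e-03  1.72263465e+02] [ 0.62195934  0.32175899 -0.10229446] 0.2799730880951774 (np.float64(-187.49812528302863), np.float64(149.32695393508075))
[-0.1757 -0.2982  0.2097] [-0.3937 -0.2977  0.2097]
```

View pics/wrist1.png

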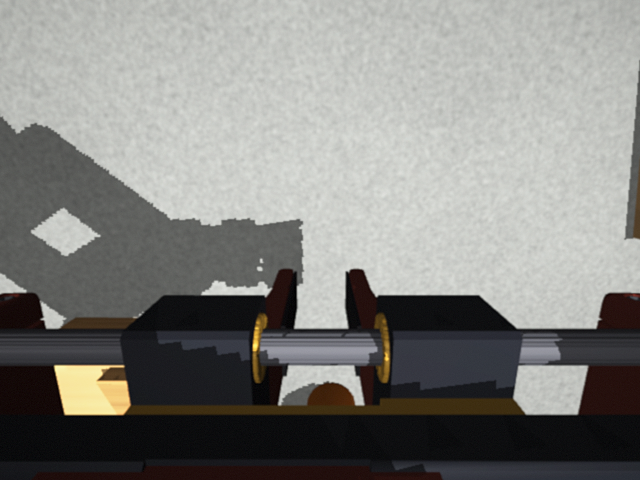

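The wrist view looks back toward the robot. It shows the bench with the case's corner at (90,380) and the jar at (330,395), so it isn't much use here. The last move was refused because every row needs all four keys; I'm resending it.

Call:
apply_moves:
  plan:
    - {"tx": -0.176, "ty": -0.298, "tz": 0.1, "roll": 0}
    - {"tx": -0.176, "ty": -0.298, "tz": 0.1, "roll": 0}
    - {"tx": -0.176, "ty": -0.298, "tz": 0.1, "roll": 0}
    - {"tx": -0.176, "ty": -0.298, "tz": 0.1, "roll": 0}
    - {"tx": -0.176, "ty": -0.298, "tz": 0.1, "roll": 0}
    - {"tx": -0.176, "ty": -0.298, "tz": 0.1, "roll": 0}
    - {"tx": -0.176, "ty": -0.298, "tz": 0.1, "roll": 0}
    - {"tx": -0.176, "ty": -0.298, "tz": 0.1, "roll": 0}

```text
t: 1.65
eef_pos: [487.8, 29.5, 121.3]
ee_rot: [180.0, -0.0, 172.3]
contact_force: [-0.6, 0.2, -0.0]
finger_gap: 0.008
grasp_force: 0.0
```

```bash
python3 - <<'E'
from h import *
s=r.observe(); print(s["t"],s["eef_pos"],s["ee_rot"],s["contact_force"],s["finger_gap"],case(s["eef_pos"]))
print(to(-100,0,66),to(9,0,66))
E
```

```text
1.65 [487.75445892  29.53183066 121.27576637] [ 1.79994043e+02 -3.93752274e-02  1.72258104e+02] [-0.61353936  0.23930849 -0.00181653] 0.007514399313089838 (np.float64(-100.98964244649314), np.float64(2.6990144855554767))
[-0.002  -0.0054  0.1106] [-0.22   -0.0049  0.1106]
```

Call:
apply_moves:
  plan:
    - {"tx": 0, "ty": -0.005, "tz": 0.06, "roll": 0}
    - {"tx": 0, "ty": -0.005, "tz": 0.11, "roll": 0}
    - {"tx": 0, "ty": -0.005, "tz": 0.11, "roll": 0}
    - {"tx": -0.02, "ty": -0.005, "tz": 0.11, "roll": 0}
    - {"tx": -0.03, "ty": -0.005, "tz": 0.11, "roll": 0}
    - {"tx": -0.04, "ty": -0.005, "tz": 0.11, "roll": 0}
    - {"tx": -0.055, "ty": -0.005, "tz": 0.11, "roll": 0}
    - {"tx": -0.07, "ty": -0.005, "tz": 0.11, "roll": 0}
    - {"tx": -0.085, "ty": -0.005, "tz": 0.11, "roll": 0}
    - {"tx": -0.1, "ty": -0.005, "tz": 0.11, "roll": 0}

```text
t: 2.48
eef_pos: [538.4, 19.3, 66.6]
ee_rot: [180.0, 0.0, 172.2]
contact_force: [-1.8, 0.6, 1.8]
finger_gap: 0.005
grasp_force: 0.9
```

```bash
python3 - <<'E'
from h import *
s=r.observe(); print(s["t"],s["eef_pos"],s["ee_rot"],s["contact_force"],s["finger_gap"],case(s["eef_pos"]))
print(to(6,0,66))
E
```

```text
2.4833 [538.37559766  19.32626876  66.63064252] [1.79996753e+02 2.00488363e-02 1.72234981e+02] [-1.76586075  0.58567679  1.80205394] 0.005402084335343581 (np.float64(-49.46343228461422), np.float64(-0.7219279899283695))
[-0.1109  0.0018  0.0013]
```

Contact force is about 1.9 N, so the cover is sliding. I'll push on to about case x +6.

Call:
apply_moves:
  plan:
    - {"tx": -0.015, "ty": 0.002, "tz": 0, "roll": 0}
    - {"tx": -0.03, "ty": 0.002, "tz": 0, "roll": 0}
    - {"tx": -0.045, "ty": 0.002, "tz": 0, "roll": 0}
    - {"tx": -0.06, "ty": 0.002, "tz": 0, "roll": 0}
    - {"tx": -0.075, "ty": 0.002, "tz": 0, "roll": 0}
    - {"tx": -0.085, "ty": 0.002, "tz": 0, "roll": 0}
    - {"tx": -0.095, "ty": 0.002, "tz": 0, "roll": 0}
    - {"tx": -0.103, "ty": 0.002, "tz": 0, "roll": 0}
    - {"tx": -0.11, "ty": 0.002, "tz": 0, "roll": 0}
    - {"tx": -0.11, "ty": 0.002, "tz": 0, "roll": 0}

```text
t: 3.32
eef_pos: [593.0, 13.0, 66.2]
ee_rot: [180.0, 0.1, 172.2]
contact_force: [-0.3, 0.3, -0.2]
finger_gap: 0.003
grasp_force: 0.0
```

```bash
python3 - <<'E'
from h import *
s=r.observe(); print(s["t"],s["eef_pos"],s["contact_force"],case(s["eef_pos"]))
im=camera("scene"); save("scene2.png",cv2.resize(im[180:320,220:400],None,fx=4,fy=4,interpolation=cv2.INTER_CUBIC))
E
```

```text
3.3167 [593.00623129  13.00761068  66.24936089] [-0.31045716  0.31156953 -0.22489441] (np.float64(5.522983655136598), np.float64(0.24017032662390453))
```

View pics/scene2.png

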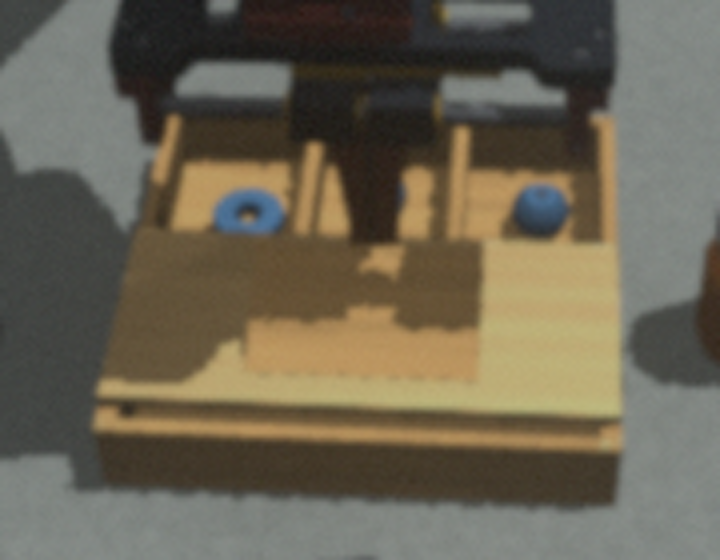

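The scene crop shows the cover nearly open. The ring is in one outer compartment (250,213) and the round bead in the other (540,210). Blue behind the finger at (400,195) puts the long bead in the middle. I'll nudge on gently to the end stop.

Call:
apply_moves:
  plan:
    - {"tx": -0.003, "ty": 0, "tz": 0, "roll": 0}
    - {"tx": -0.006, "ty": 0, "tz": 0, "roll": 0}
    - {"tx": -0.009, "ty": 0, "tz": 0, "roll": 0}
    - {"tx": -0.01, "ty": 0, "tz": 0, "roll": 0}

```text
t: 3.7
eef_pos: [595.7, 12.6, 66.1]
ee_rot: [-180.0, -0.2, 172.2]
contact_force: [-6.4, 1.4, 5.7]
finger_gap: 0.004
grasp_force: 3.4
```

Call:
apply_moves:
  plan:
    - {"tx": 0.02, "ty": 0, "tz": 0, "roll": 0}
    - {"tx": 0.04, "ty": 0, "tz": -0.05, "roll": 0}
    - {"tx": 0.06, "ty": 0, "tz": -0.13, "roll": 0}
    - {"tx": 0.1, "ty": 0.05, "tz": -0.2, "roll": 0}
    - {"tx": 0.14, "ty": 0.1, "tz": -0.2, "roll": 0}
    - {"tx": 0.2, "ty": 0.15, "tz": -0.2, "roll": 0}
    - {"tx": 0.2, "ty": 0.22, "tz": -0.2, "roll": 0}
    - {"tx": 0.2, "ty": 0.3, "tz": -0.2, "roll": 0}
    - {"tx": 0.2, "ty": 0.4, "tz": -0.2, "roll": 0}
    - {"tx": 0.2, "ty": 0.4, "tz": -0.2, "roll": 0}

```text
t: 4.53
eef_pos: [525.9, 229.2, 167.0]
ee_rot: [179.8, 0.2, 172.4]
contact_force: [0.2, -0.2, -0.3]
finger_gap: 0.004
grasp_force: 0.0
```

```bash
python3 - <<'E'
from h import *
for n in("top","scene"):
    im=camera(n); np.save(n+"3.npy",im); c=calibration(n)
    h=cv2.cvtColor(im,cv2.COLOR_RGB2HSV); m=cv2.inRange(h,(95,90,30),(125,255,255))
    sl=(slice(205,340),slice(260,400)) if n=="top" else (slice(195,310),slice(235,390))
    mm=np.zeros_like(m); mm[sl]=m[sl]
    for q in cv2.findContours(mm,cv2.RETR_EXTERNAL,cv2.CHAIN_APPROX_NONE)[0]:
        if cv2.contourArea(q)<8: continue
        (u,v),wh,a=cv2.minAreaRect(q); P=on(c,u,v,14); print(n,(round(u,1),round(v,1)),np.round(wh,1),round(a),P[:2].round(1),np.round(case(P),1))
    save(n+"3.png",cv2.resize(im[sl],None,fx=4,fy=4,interpolation=cv2.INTER_CUBIC))
E
```

```text
top (358.5, 297.5) [13. 13.] 90 [533.5 -38.8] [-46.6 -59. ]
top (295.0, 291.0) [10. 10.] 90 [547.3  88.5] [-49.7  69. ]
top (329.5, 293.9) [ 6.  19.6] 18 [541.2  19.1] [-46.6  -0.6]
```

View pics/top3.png

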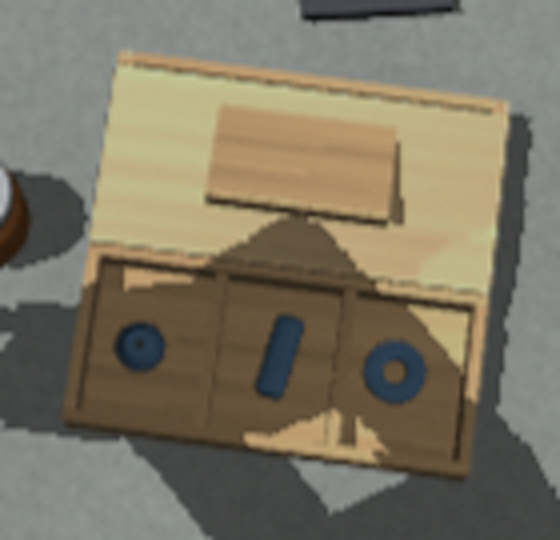

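The top crop shows the cover fully open and the long bead in the central compartment at crop (278,356), which is world (541,19). The round and ring beads are in the outer compartments.

```bash
python3 - <<'E'
from h import *
x,y=case([541.2,19.1]); print(to(x,y,167),to(x,y,68)); s=r.observe(); print(s["eef_pos"],s["ee_rot"])
E
```

```text
[-0.0867 -0.4057 -0.0015] [-0.0867 -0.4057  0.1965]
[524.91700481 225.88354082 166.25236354] [1.79967821e+02 6.29880358e-02 1.72441667e+02]
```

Call:
apply_moves:
  plan:
    - {"tx": -0.087, "ty": -0.406, "tz": 0, "roll": 0}
    - {"tx": -0.087, "ty": -0.406, "tz": 0, "roll": 0}
    - {"tx": -0.087, "ty": -0.406, "tz": 0, "roll": 0}
    - {"tx": -0.087, "ty": -0.406, "tz": 0, "roll": 0}
    - {"tx": -0.087, "ty": -0.406, "tz": 0, "roll": 0}
    - {"tx": -0.087, "ty": -0.406, "tz": 0, "roll": 0}
    - {"tx": -0.087, "ty": -0.406, "tz": 0, "roll": 0}
    - {"tx": -0.087, "ty": -0.406, "tz": 0, "roll": 0}

```text
t: 5.3
eef_pos: [539.9, 16.0, 166.1]
ee_rot: [-180.0, -0.0, 172.1]
contact_force: [0.0, 1.1, -0.5]
finger_gap: 0.006
grasp_force: 0.0
```

```bash
python3 - <<'E'
from h import *
x,y=case([541.2,19.1]); print(to(x,y,68)); s=r.observe(); print(s["eef_pos"],s["ee_rot"])
E
```

```text
[-0.0016  0.0065  0.1962]
[539.94898377  15.96940015 166.08358246] [-1.79998820e+02 -3.15357047e-02  1.72112272e+02]
```

Call:
apply_moves:
  plan:
    - {"tx": -0.001, "ty": 0.004, "tz": 0.05, "roll": 0}
    - {"tx": -0.001, "ty": 0.004, "tz": 0.1, "roll": 0}
    - {"tx": -0.001, "ty": 0.004, "tz": 0.14, "roll": 0}
    - {"tx": -0.001, "ty": 0.004, "tz": 0.17, "roll": 0}
    - {"tx": -0.001, "ty": 0.004, "tz": 0.19, "roll": 0}
    - {"tx": -0.001, "ty": 0.004, "tz": 0.196, "roll": 0}
    - {"tx": -0.001, "ty": 0.004, "tz": 0.196, "roll": 0}
    - {"tx": -0.001, "ty": 0.004, "tz": 0.196, "roll": 0}
    - {"tx": -0.001, "ty": 0.004, "tz": 0.196, "roll": 0}

```text
t: 6.05
eef_pos: [542.1, 19.2, 69.2]
ee_rot: [180.0, 0.1, 172.3]
contact_force: [0.7, 1.4, 0.6]
finger_gap: 0.005
grasp_force: 0.0
```

```bash
python3 - <<'E'
from h import *
s=r.observe(); print(s["eef_pos"],s["contact_force"])
n="scene"; im=camera(n); save("scene4.png",cv2.resize(im[180:320,220:400],None,fx=4,fy=4,interpolation=cv2.INTER_CUBIC))
E
```

```text
[542.14636557  19.20246774  69.15205126] [0.69258334 1.40603956 0.62314173]
```

View pics/scene4.png

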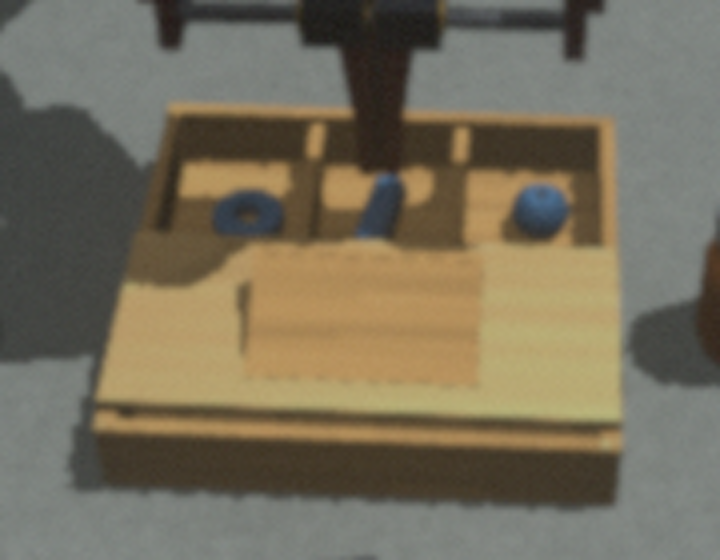

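The scene crop shows the closed fingers centred above the long bead at (380,205), touching nothing. The cover is open. Now I'll hold here.

Call:
apply_moves:
  plan:
    - {"tx": 0, "ty": 0, "tz": 0, "roll": 0}
    - {"tx": 0, "ty": 0, "tz": 0, "roll": 0}
    - {"tx": 0, "ty": 0, "tz": 0, "roll": 0}
    - {"tx": 0, "ty": 0, "tz": 0, "roll": 0}
    - {"tx": 0, "ty": 0, "tz": 0, "roll": 0}
    - {"tx": 0, "ty": 0, "tz": 0, "roll": 0}
    - {"tx": 0, "ty": 0, "tz": 0, "roll": 0}
    - {"tx": 0, "ty": 0, "tz": 0, "roll": 0}
    - {"tx": 0, "ty": 0, "tz": 0, "roll": 0}
    - {"tx": 0, "ty": 0, "tz": 0, "roll": 0}

```text
t: 6.93
eef_pos: [541.4, 19.0, 68.2]
ee_rot: [-180.0, -0.0, 172.2]
contact_force: [0.4, -0.2, 0.2]
finger_gap: 0.006
grasp_force: 0.0
```

Call:
apply_moves:
  plan:
    - {"tx": 0, "ty": 0, "tz": 0, "roll": 0}
    - {"tx": 0, "ty": 0, "tz": 0, "roll": 0}
    - {"tx": 0, "ty": 0, "tz": 0, "roll": 0}
    - {"tx": 0, "ty": 0, "tz": 0, "roll": 0}
    - {"tx": 0, "ty": 0, "tz": 0, "roll": 0}
    - {"tx": 0, "ty": 0, "tz": 0, "roll": 0}
    - {"tx": 0, "ty": 0, "tz": 0, "roll": 0}
    - {"tx": 0, "ty": 0, "tz": 0, "roll": 0}
    - {"tx": 0, "ty": 0, "tz": 0, "roll": 0}
    - {"tx": 0, "ty": 0, "tz": 0, "roll": 0}

```text
t: 7.77
eef_pos: [541.5, 19.0, 68.2]
ee_rot: [-180.0, -0.0, 172.2]
contact_force: [-0.6, -0.2, -0.3]
finger_gap: 0.004
grasp_force: 0.0
```

Call:
apply_moves:
  plan:
    - {"tx": 0, "ty": 0, "tz": 0, "roll": 0}
    - {"tx": 0, "ty": 0, "tz": 0, "roll": 0}
    - {"tx": 0, "ty": 0, "tz": 0, "roll": 0}
    - {"tx": 0, "ty": 0, "tz": 0, "roll": 0}
    - {"tx": 0, "ty": 0, "tz": 0, "roll": 0}
    - {"tx": 0, "ty": 0, "tz": 0, "roll": 0}
    - {"tx": 0, "ty": 0, "tz": 0, "roll": 0}
    - {"tx": 0, "ty": 0, "tz": 0, "roll": 0}
    - {"tx": 0, "ty": 0, "tz": 0, "roll": 0}
    - {"tx": 0, "ty": 0, "tz": 0, "roll": 0}

```text
t: 8.6
eef_pos: [541.5, 18.9, 68.2]
ee_rot: [-180.0, -0.0, 172.2]
contact_force: [0.3, 0.6, 0.2]
finger_gap: 0.008
grasp_force: 0.0
```

```bash
python3 -c "
from h import *
print(ticket.finish_job())"
```

```text
the job is handed in; nothing more can be done
None
```

The cover was pushed to its end stop, and the tool held above the middle of the long bead (fingertips about 28 mm above its top) for 2.5 s and was still there when I handed the job in; I felt no contact with any bead, but no verdict came back.

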